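# Set a copper label plate over the ledge of the filing board and lock it

### The arm

A 6-joint arm with a two-finger parallel gripper is mounted at the origin on a cart in front of the work surface, level with it; the furniture and walls round the work are solid. World frame = base frame: x ahead of the robot, y to its left, z up, the work surface at z = 0. Lengths are in m, angles in rad, forces in N, time in s.
With the tool pointing down it reaches from about 0.3 to 0.875 m from the base axis. Payload 6.4 kg.
Tool frame: the origin (TCP) lies at the centre of the arm's flange, where the gripper is bolted on; the fingertips stand 166 mm ahead of it and the grasp point (between the pads) lies 147 mm ahead of it; z points along the fingers, y is the line along which they close (so a half turn about z gives the same grasp; the last joint's range is limited). The gripper opens to 88 mm and grips with 3 to 60 N. Pads are 18 mm wide; open, the fingers measure 123 mm over their backs; the gripper's body (75 mm by 187 mm) begins 45 mm behind the grasp point.
Start: joints at [-1.381, 0.181, 1.607, -0, 1.354, -0.206], TCP at [0.222, -0.531, 0.405] pointing down, gripper open.
Joint ranges: [-2.99, 2.99], [-0.89, 2.07], [0.3, 2.58], [-1.14, 4.28], [0, 2.63], [-3.12, 3.12]. Speed limits (rad/s): [2.57, 2.57, 3.01, 3.14, 3.14, 3.14].

### API

Orientations are given as a 3x3 rotation matrix whose columns are the frame's x, y, z axes.
In Python, from cell import state, eyes, close_job gives the robot as it stands. The module is installed in compiled form; this text tells all that it offers.
- The arm moves only by the tool move_arm, never from a script. Its argument "deltas" is text: rows parted by semicolons, each of 7 numbers parted by spaces: the shift along the tool's x, y, z in mm, then the turn, a rotation vector about the tool's x, y, z in rad, then the gripper command: -1 is fully open, 1 is shut, values between are in proportion. In form: dx dy dz rx ry rz claw; .... A call has 1 to 10 rows; each row is the pose to reach, as a shift and turn from the pose commanded when the call began, along the tool's axes at that moment; what a row does not reach only later rows make up. A row lasts 1/8 s, in which the tool goes at most 62.5 mm and 10.7 degrees, less where a joint would pass 70% of its speed; a pose out of reach is approached as far as the arm can. A call with a gripper value outside its range is refused whole. The fingers move at their own pace and stop on an object; "force" is the grip in N (left out, the last holds). Time passes only in rows, so rows that repeat a pose let the fingers close. It gives the time, the measured TCP pose, the force, the opening and the grip force at its end, in the units of the state.
- state(): the state, without advancing time (a new reading comes with each control period).
- eyes.capture(name): name is "scene" or "top" or "wrist"; returns a dict with "color" (384x512x3 uint8, blue, green, red), "range_z" (384x512 float32, m along the optical axis (not along the pixel's ray), 0 where there is no reading), "camera_matrix" (3x3 intrinsics, pixels), "R" (3x3) and "t" (3): a world point X has camera coordinates R X + t. Camera axes: x right, y down, z forward; pixel columns grow to the right and rows downward; lengths in m; the calibration is good to about 2 mm. A picture is of the moment at which its call begins.
- close_job(): hands the job in; it is judged then, once.
Trained networks look in a picture, given as the dict that the camera call returned (one of the last four; its "shot" number tells which), for a name from the list of things; names that differ only in an ending like _2 or _b are one class to them, and where a whole thing is asked for, a point or a joint stands for the part that bears it (a point fixed in the world has none). Each returns a list of dicts, best first, with "conf" (0 to 1); they miss things now and then, are a little off and sometimes report something else, mostly with a low value. They report only what shows in the picture. A call takes as long as a camera call. They do not tell look-alikes from the thing itself.
- eyes.find_in(label, picture): "point" ([x, y, z] in m, in world coordinates, good to about 4 mm: the middle of the surface that is visible of it).
- eyes.trace(label, picture): "region" (384x512 bool, what is visible of it).
- eyes.tip_of(label, picture): "point" ([x, y, z] in m, in world coordinates, good to about 4 mm: a listed point, or the origin of a listed thing).
The state is a dict: "time_s": time; "joints": joint angles; "dq": joint speeds; "joint_efforts": joint torques, N m; "eef_pos": TCP position; "eef_rot": TCP orientation; "ft_force": force on the tool from outside, world axes, zero at the start; "moment": the same for the moment, N m; "gripper_width": finger opening in m; "gripper_force": force on a finger pad.
Only numpy, scipy, OpenCV 4.12 (cv2) and the standard library are available. Lean on these libraries where they do the work, as an engineer would, in place of code of your own. Each camera call takes 0.05 s, during which the arm holds its last target. There are 200 camera calls.

### The job

Get the copper label plate ready for its right-hand end to be filed: slide it flat against the metal fence and along it until it sticks out about 20 mm past the right-hand end of the filing board, while the cam clamp is still open. Then push the red-knobbed cam lever round until it is fully home, so that the plate is jammed square against the fence. Only push: never lift or tip the plate, and leave the other things on the bench where they are.

Things in the scene. Friction and masses are not known exactly. Their poses are not given: they have to be found in the camera images.
- filing_board: Plywood filing board, 180 mm (its x) by 320 mm (its y), fixed to the bench; its top is 40 mm above the bench. Origin: centre of its underside, at bench height. x points away from the robot, y to the left along the board, z up.
- ledge_edge (a point): Point on the ledge, the board's right-hand top edge (y = -160 mm in the board's frame), on the line where the middle of the plate ends up (x = +19.5 mm). Beyond it is free space, 40 mm deep.
- fence_mid (a point): Middle of the fence's straight face towards the robot, at the board's top (x = +67.5 mm in the board's frame). The fence is an aluminium bar along the board's far side, 316 mm long, 20 mm wide, 12 mm high.
- label_plate: Loose copper plate with four small screw holes, 96 mm (its x) by 130 mm (its y) by 6 mm, about 0.6 kg. Origin: centre of its underside; axes as the board's when square to it. It starts flat on the board, left of the cam, askew, up to some 30 mm off the fence. Too wide to grip; pushed by its edges, fingertips 1 to 3 mm above the board. At the fence its near edge is at x = -28.5 mm in the board's frame.
- plate_lead (a point): Middle of the plate's right-hand end face (65 mm from its centre along its -y), half-way up its thickness; the end that is to stick out past the ledge. With 20 mm overhang it is at y = -180 mm in the board's frame.
- cam_lever (a joint): Turn of the cam lever about its upright pivot, rad, clockwise from above. 0 = open: it points out from the board to the robot (board -x). The knob swings left, then away from the robot, to a solid stop at 1.571 = home: it points left (+y) along the board's near side. Starts at 0 to 0.25, stays where left (about 1 N at the knob); past 1.35 rad it squeezes the plate, up to about 5 N at the knob.
- cam_pivot (a point): Pivot axis of the cam at the height of the board's top, at x = -53, y = -115 mm in the board's frame. The steel eccentric reaches at most 26 mm from it and 12 mm above the board; open, it leaves about 9 mm between itself and a plate at the fence.
- cam_knob (a point): Centre of the upright red knob at the end of the lever, 70 mm from the pivot: 16 mm thick, 26 mm tall, its centre 31.5 mm above the board's top. Below it is the flat lever bar, 14 mm wide, 11 to 19 mm above the board's top.
- flat_file: Flat steel file with a wooden handle, 268 mm long, 21 mm high, lying on the bench in front of the board. Not to be moved. Origin: middle of its underside.
- tub_green_3: Green plastic tub with a lid, 101 mm wide, 106 mm tall, on the bench right of the ledge. Not to be moved. Origin: centre of its underside.
- masking_tape: Roll of masking tape lying flat, 104 mm across, 25 mm high, on the bench left of the board. Not to be moved. Origin: centre of its underside.
- paint_tube: Tube of blue paint, 110 x 38 x 27 mm, on the bench behind the fence. Not to be moved. Origin: centre of its underside.
- stone_1: Dark pigment stone, 33 x 29 x 26 mm, on the bench to the right of the board. Not to be moved. Origin: centre of its underside.
- eraser: Blue and white eraser, 42 x 19 x 12 mm, on the bench left of the board. Not to be moved. Origin: centre of its underside.
Mind the look-alikes: they are no part of the job. What is shaped like the label_plate but green is not meant.

How it is judged:
On the way:
1. the plate lies along the fence (within 6 mm), sticks out 12 to 28 mm past the ledge and is at rest, with the cam still open (lever under 0.6 rad) (y of plate_lead in the frame of filing_board between -0.188 and -0.172 m and x of label_plate in the frame of filing_board between 0.0135 and 0.0215 m and angle between the y axis of label_plate and the y axis of filing_board, either way round below 0.07 rad and height (world z) of label_plate between 0.037 and 0.043 m and angle between label_plate's own z axis and vertical below 0.04 rad and value of joint cam_lever below 0.6 rad and linear speed of label_plate below 0.01 m/s), for 0.2 s.
At the end, for the whole second after the job is handed in: The plate lies flat on the board at rest, its long side within 2 mm of the fence and parallel to it within 0.02 rad, sticking out 12 to 28 mm past the ledge; the cam lever is home (over 1.45 rad) and the cam presses on the plate with more than 5 N (y of plate_lead in the frame of filing_board between -0.188 and -0.172 m and x of label_plate in the frame of filing_board between 0.0175 and 0.0215 m and angle between the y axis of label_plate and the y axis of filing_board, either way round below 0.02 rad and height (world z) of label_plate between 0.037 and 0.043 m and angle between label_plate's own z axis and vertical below 0.04 rad and value of joint cam_lever above 1.45 rad and contact force between cam_lever and label_plate above 5 N and linear speed of label_plate below 0.005 m/s); the robot touches nothing.
It fails at once if the plate is lifted more than 8 mm, tipped by more than 0.12 rad or falls off the board (height (world z) of label_plate above 0.048 m or height (world z) of label_plate below 0.03 m or angle between label_plate's own z axis and vertical above 0.12 rad).
It fails at once if the file, tub, tape roll, paint tube, stone or eraser is moved by more than 20 mm or tipped (distance of any of flat_file, tub_green_3, masking_tape, paint_tube, stone_1, eraser from where it was at the start of the episode above 0.02 m or angle between any of flat_file, tub_green_3, masking_tape, paint_tube, stone_1, eraser's own z axis and vertical above 0.3 rad).
It also fails if it takes over 64 s, if anything falls off the work surface, if the arm or the gripper's body presses on something with over 40 N, if the wrist force passes 120 N, or if a joint passes its speed limit or range.

## Working session

There is one attempt and no reset: what is moved stays moved. The work goes in short steps, Python scripts to look and compute and a tool call to move; the robot and the scene stay as the last step left them, time stands still between calls to the robot, and variables do not carry over. Pictures are saved under pics/ and viewed, at most 10 in all, crops included, and the job is handed in when it is done.

Besides the shell and the picture viewer there is one more tool, called after "Emit:" as name(argument=value, ...) on one line, values as JSON. move_arm: Moves the arm, as the interface text tells. Its arguments: {"type":"object","properties":{"deltas":{"type":"string"},"force":{"type":"number"}},"required":["deltas"]}

```bash
mkdir -p pics; python3 - <<'E'
from cell import state, eyes
import cv2,numpy as np
s=state();print(s['time_s'],s['eef_pos'],s['eef_rot'])
a=eyes.capture('scene');b=eyes.capture('top')
cv2.imwrite('pics/s.png',a['color']);cv2.imwrite('pics/t.png',b['color'])
for n in ['filing_board','ledge_edge','fence_mid','label_plate','plate_lead','cam_pivot','cam_knob','flat_file','tub_green_3','stone_1','masking_tape']:
  for k,p in (('s',a),('t',b)):
    print(n,k,[(np.round(d['point'],4),round(d['conf'],2)) for d in eyes.tip_of(n,p)][:3])
E
```

```text
0.0 [ 0.2216521  -0.53030071  0.40383221] [[ 9.22702190e-01  3.85513375e-01 -3.25881252e-04]
 [ 3.85513359e-01 -9.22700736e-01  1.67376854e-03]
 [ 3.44569287e-04 -1.67002147e-03 -9.99998546e-01]]
filing_board s [(array([ 0.5739, -0.0437,  0.0012]), 0.69), (array([0.4917, 0.1698, 0.0009]), 0.3)]
filing_board t [(array([ 0.5726, -0.0431,  0.0024]), 0.76), (array([ 0.5414, -0.1611,  0.0431]), 0.54), (array([ 0.6277, -0.3435, -0.0025]), 0.21)]
ledge_edge s [(array([ 0.6095, -0.1968,  0.0427]), 0.89)]
ledge_edge t [(array([ 0.6165, -0.1987,  0.0356]), 0.64)]
fence_mid s [(array([ 0.6444, -0.0377,  0.0388]), 0.94), (array([ 0.5955,  0.2345, -0.0042]), 0.63)]
fence_mid t [(array([ 0.643 , -0.0389,  0.0387]), 0.81)]
label_plate s [(array([0.5761, 0.0013, 0.0411]), 0.67)]
label_plate t [(array([ 0.5708, -0.0014,  0.0426]), 0.73), (array([ 0.3936, -0.3089,  0.0024]), 0.56)]
plate_lead s [(array([ 0.5678, -0.0656,  0.0473]), 0.57)]
plate_lead t [(array([ 0.4218, -0.2538,  0.006 ]), 0.61), (array([ 0.5655, -0.0675,  0.0455]), 0.56)]
cam_pivot s [(array([ 0.5354, -0.1611,  0.0412]), 0.57)]
cam_pivot t [(array([ 0.5375, -0.1598,  0.0439]), 0.8)]
cam_knob s [(array([ 0.4647, -0.155 ,  0.0687]), 0.49)]
cam_knob t [(array([ 0.4668, -0.1547,  0.0707]), 0.72)]
flat_file s [(array([ 0.4056,  0.032 , -0.0022]), 0.69)]
flat_file t [(array([ 0.4118,  0.032 , -0.0016]), 0.85)]
tub_green_3 s [(array([ 0.6262, -0.3412,  0.0015]), 0.54)]
tub_green_3 t [(array([ 0.6266, -0.3426, -0.0021]), 0.6)]
stone_1 s []
stone_1 t [(array([ 0.6164, -0.1979,  0.0381]), 0.7), (array([ 0.5226, -0.2854,  0.0048]), 0.47)]
masking_tape s [(array([ 0.5954,  0.2317, -0.0009]), 0.67)]
masking_tape t [(array([0.5986, 0.2329, 0.0041]), 0.84)]
```

View pics/t.png

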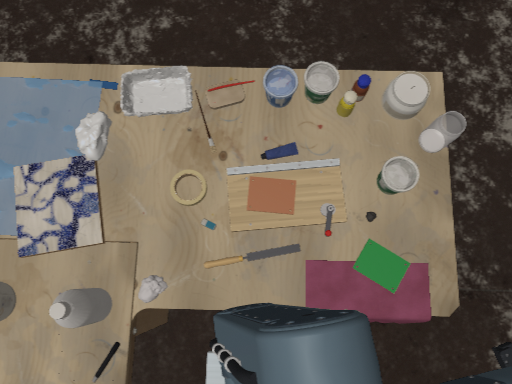

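View pics/s.png

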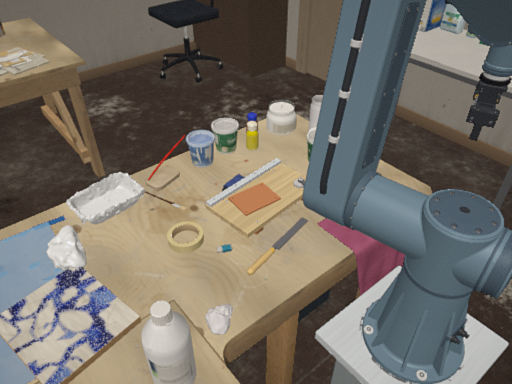

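The copper plate on the board (top view, px 272,196) is the one meant. The green plate at (382,264) lies on the red cloth and is the look-alike. The lever's red knob is at (328,233).

```bash
cat > h.py <<'E'
import numpy as np,cv2
from cell import state,eyes
def proj_plane(p,uv,z):
    K,R,t=p['camera_matrix'],np.array(p['R']),np.array(p['t'])
    uv=np.atleast_2d(uv).astype(float)
    d=(np.linalg.inv(K)@np.c_[uv,np.ones(len(uv))].T).T@R
    c=-R.T@t
    return c+d*((z-c[2])/d[:,2])[:,None]
def plate(p,ztop=.046):
    """min-area rectangle of copper pixels: centre, angle of long axis vs +y, sizes"""
    h=cv2.cvtColor(p['color'],cv2.COLOR_BGR2HSV).astype(int)
    m=((h[...,0]<13)&(h[...,1]>120)&(h[...,2]>70)).astype(np.uint8)
    n,l,st,ce=cv2.connectedComponentsWithStats(m)
    i=1+np.argmax(st[1:,4]); c=max(cv2.findContours((l==i).astype(np.uint8),0,1)[0],key=len)[:,0]
    P=proj_plane(p,c,ztop)[:,:2]
    r=cv2.minAreaRect((P*1000).astype(np.float32))
    return np.array(r[0])/1000,r[1],r[2],cv2.boxPoints(r)/1000
def fitboard(src,dst):
    A=src-src.mean(0);B=dst-dst.mean(0)
    a=np.arctan2((A[:,0]*B[:,1]-A[:,1]*B[:,0]).sum(),(A*B).sum())
    R=np.array([[np.cos(a),-np.sin(a)],[np.sin(a),np.cos(a)]])
    return a,R,dst.mean(0)-R@src.mean(0)
E
cat > m.py <<'E'
from h import *
import sys
p=eyes.capture(sys.argv[1]); 
print(plate(p))
ref={'filing_board':(0,0),'ledge_edge':(.0195,-.16),'fence_mid':(.0675,0),'cam_pivot':(-.053,-.115)}
s=[];d=[]
for n,v in ref.items():
    r=eyes.tip_of(n,p)
    if r: s.append(v);d.append(r[0]['point'][:2]);print(n,np.round(r[0]['point'],4),round(r[0]['conf'],2))
if len(s)>1: print('board yaw,R,t',fitboard(np.array(s),np.array(d)))
# fence: range points 47..58 mm high that are grey/white
K,R,t=p['camera_matrix'],np.array(p['R']),np.array(p['t'])
z=p['range_z'];v,u=np.mgrid[:384,:512]
X=np.linalg.inv(K)@np.stack([u*z,v*z,z]).reshape(3,-1); W=(R.T@(X-t[:,None])).T.reshape(384,512,3)
hs=cv2.cvtColor(p['color'],cv2.COLOR_BGR2HSV)
g=((hs[...,1]<50)&(hs[...,2]>120)&(abs(W[...,2]-.052)<.012)&(W[...,0]>.6)&(W[...,0]<.72)&(abs(W[...,1]+.04)<.19)&(z>0)).astype(np.uint8)
n,l,st,_=cv2.connectedComponentsWithStats(g)
if n>1:
    i=1+np.argmax(st[1:,4]);P=W[l==i];r=cv2.minAreaRect((P[:,:2]*1000).astype(np.float32));print('fence',len(P),np.median(P[:,2]),r)
print('knob',[(np.round(q['point'],4),round(q['conf'],2)) for q in eyes.tip_of('cam_knob',p)][:2])
if len(sys.argv)>2: cv2.imwrite('pics/'+sys.argv[2],p['color'])
E
python3 m.py top
```

```text
(array([ 5.73161499e-01, -1.79321289e-04]), (126.73782348632812, 95.40717315673828), 86.30093383789062, array([[ 0.521469  , -0.06033857],
       [ 0.61667734, -0.06649387],
       [ 0.624854  ,  0.05997993],
       [ 0.5296456 ,  0.06613522]], dtype=float32))
filing_board [ 0.5742 -0.039  -0.0008] 0.84
ledge_edge [ 0.6166 -0.1971  0.0336] 0.63
fence_mid [ 0.6441 -0.0397  0.0447] 0.95
cam_pivot [ 0.5403 -0.1595  0.0407] 0.88
board yaw,R,t (np.float64(0.11685924046146147), array([[ 0.99317973, -0.11659345],
       [ 0.11659345,  0.99317973]]), array([ 0.57734217, -0.04153494]))
fence 797 0.052943371165699464 ((654.3070678710938, -31.648834228515625), (21.11420249938965, 316.31732177734375), 6.436870574951172)
knob [(array([ 0.4679, -0.1552,  0.0711]), 0.57)]
```

```bash
cat >> h.py <<'E'
YAW=.1124; O=np.array([.5773,-.0406])
Rb=np.array([[np.cos(YAW),-np.sin(YAW)],[np.sin(YAW),np.cos(YAW)]])
def toboard(w): return (np.asarray(w)-O)@Rb
def goal(bx,by,tipz,rel=0.):
    """delta in tool axes (mm, rad) to put tool axis at board (bx,by) mm, tips at tipz mm, tool x at rel from board x"""
    from scipy.spatial.transform import Rotation as Q
    s=state();R=np.array(s['eef_rot']);p=np.array(s['eef_pos'])
    w=O+Rb@np.array([bx,by])/1000; T=np.r_[w,.166+tipz/1000]
    a=YAW+rel;c,k=np.cos(a),np.sin(a);G=np.array([[c,k,0],[k,-c,0],[0,0,-1]])
    print('delta',np.round((R.T@(T-p))*1000,1),np.round(Q.from_matrix(R.T@G).as_rotvec(),4),'cur board',np.round(toboard(p[:2])*1000,1),'tip',round((p[2]-.166)*1000,1),'F',np.round(s['ft_force'],1),'t',round(s['time_s'],2))
E
python3 -c "
from h import *
goal(-90,41,120)"
```

```text
delta [ 442.1 -379.5  118.7] [-0.      0.      0.2834] cur board [-408.3 -447. ] tip 238.7 F [-0.4  0.1 -0.9] t 1.5
```

Emit:
move_arm(deltas="442 -379.5 118.5 0 0 0.283 -0.36;442 -379.5 118.5 0 0 0.283 -0.36;442 -379.5 118.5 0 0 0.283 -0.36;442 -379.5 118.5 0 0 0.283 -0.36;442 -379.5 118.5 0 0 0.283 -0.36;442 -379.5 118.5 0 0 0.283 -0.36;442 -379.5 118.5 0 0 0.283 -0.36;442 -379.5 118.5 0 0 0.283 -0.36;442 -379.5 118.5 0 0 0.283 -0.36;442 -379.5 118.5 0 0 0.283 -0.36")

```text
time_s: 2.75
eef_pos: [0.4838, -0.0073, 0.2857]
eef_rot: [[0.993, 0.115, -0.0], [0.115, -0.993, 0.0], [-0.0, -0.0, -1.0]]
ft_force: [-0.2, 1.0, 0.4]
gripper_width: 0.0603
gripper_force: 0.0
```

Emit:
move_arm(deltas="0 0 0 0 0 0 -0.36;0 0 0 0 0 0 -0.36")

```text
time_s: 3.0
eef_pos: [0.4831, -0.0104, 0.2863]
eef_rot: [[0.994, 0.113, -0.0], [0.113, -0.994, -0.0], [-0.0, 0.0, -1.0]]
ft_force: [-1.1, 0.6, -0.5]
gripper_width: 0.0598
gripper_force: 0.0
```

```bash
python3 m.py wrist w1.png; python3 -c "
from h import *
goal(-90,41,42); print(state()['gripper_width'])"
```

```text
(array([ 0.57144781, -0.00263988]), (129.49044799804688, 95.50947570800781), 86.37510681152344, array([[ 0.51969516, -0.06423633],
       [ 0.61501354, -0.07027482],
       [ 0.6232004 ,  0.05895656],
       [ 0.5278821 ,  0.06499506]], dtype=float32))
cam_pivot [ 0.5368 -0.1637  0.0384] 0.76
knob [(array([ 0.4641, -0.1553,  0.0718]), 0.75)]
delta [ 0.2 -0.9 78.5] [ 0.0002 -0.0004 -0.0012] cur board [-90.3  40.1] tip 120.5 F [-0.1 -0.4 -0.8] t 3.3
0.059863564234629414
```

View pics/w1.png

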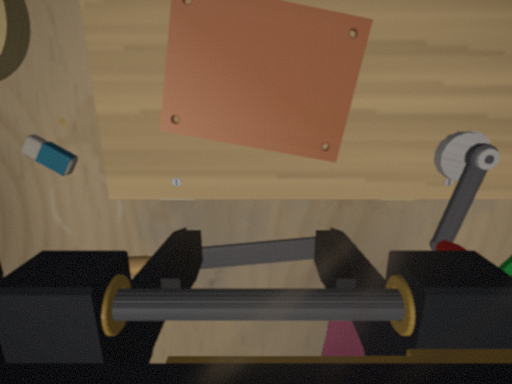

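The copper plate lies at px (165–370, 0–160), the board's near-left corner is at (108,198), the cam at (465,155) and the fingers straddle (190–340, 240). That fits the top-view estimates.

Emit:
move_arm(deltas="0 -1 30 0 0 0 -0.36;0 -1 60 0 0 0 -0.36;0 -1 78.5 0 0 0 -0.36;0 -1 78.5 0 0 0 -0.36;0 -1 78.5 0 0 0 -0.36")

```text
time_s: 3.92
eef_pos: [0.4831, -0.0094, 0.2078]
eef_rot: [[0.994, 0.112, 0.0], [0.112, -0.994, -0.0], [0.0, 0.0, -1.0]]
ft_force: [-0.5, -0.3, -0.2]
gripper_width: 0.0599
gripper_force: 0.0
```

```bash
python3 -c "
from h import *
goal(-39,41,42)
p=eyes.capture('top');print(toboard(proj_plane(p,[[228,230],[347,222]],.04)[:,:2])*1000)
p=plate(p);print(toboard(p[3])*1000)"
```

```text
delta [51.1  0.6 -0.2] [ 0.0001 -0.0002 -0.0003] cur board [-90.1  41.6] tip 41.8 F [-0.5 -0.3 -0.2] t 3.92
[[ -86.287121    166.80014229]
 [ -92.03642474 -159.71869982]]
[[ 10.43504888 -23.7895048 ]
 [ 32.77969107 -32.49594354]
 [ 66.88640994  55.03714872]
 [ 44.54176795  63.74358931]]
```

Emit:
move_arm(deltas="6 0 0 0 0 0 -0.36;12 0 0 0 0 0 -0.36;17 0 0 0 0 0 -0.36;22 0 0 0 0 0 -0.36;27 0 0 0 0 0 -0.36;32 0 0 0 0 0 -0.36;37 0 0 0 0 0 -0.36;41 0 0 0 0 0 -0.36;45 0 0 0 0 0 -0.36;48 0 0 0 0 0 -0.36")

```text
time_s: 5.22
eef_pos: [0.5304, -0.0039, 0.2074]
eef_rot: [[0.994, 0.112, -0.003], [0.112, -0.994, -0.0], [-0.003, 0.0, -1.0]]
ft_force: [-4.2, -3.8, 2.8]
gripper_width: 0.0599
gripper_force: 2.5
```

Emit:
move_arm(deltas="1 0 0 0 0 0 -0.36;2 0 0 0 0 0 -0.36;3 0 0 0 0 0 -0.36;3 0 0 0 0 0 -0.36")

```text
time_s: 5.72
eef_pos: [0.5328, -0.0037, 0.2073]
eef_rot: [[0.994, 0.113, -0.004], [0.113, -0.994, -0.001], [-0.004, 0.0, -1.0]]
ft_force: [-7.3, -4.8, 5.7]
gripper_width: 0.06
gripper_force: 4.0
```

```bash
python3 m.py wrist w2.png;python3 -c "
from h import *
goal(-37.5,41,42)"
```

```text
(array([0.5891095 , 0.00793456]), (96.53406524658203, 129.91860961914062), 6.328350067138672, array([[ 0.5339764 ,  0.06717775],
       [ 0.5482968 , -0.0619492 ],
       [ 0.64424264, -0.05130862],
       [ 0.62992215,  0.07781833]], dtype=float32))
fence_mid [ 0.6444 -0.0389  0.0388] 0.72
fence 7452 0.052228100894858055 ((640.6297607421875, 9.388824462890625), (5.819364070892334, 202.73141479492188), 6.546071529388428)
knob []
delta [ 2.6  0.7 -0.7] [0.0003 0.0041 0.0005] cur board [-40.1  41.7] tip 41.3 F [-7.5 -4.2  4.7] t 6.03
```

View pics/w2.png

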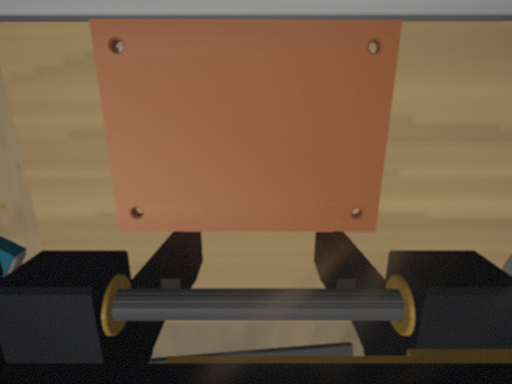

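The plate is square to the fence (bottom edge at row 232, top edge at row 22). The fence face is at about row 18, so a gap of 1–2 mm may remain. I'll push a bit more.

Emit:
move_arm(deltas="1 0 -0.5 0 0 0 -0.36;2 0 -0.5 0 0 0 -0.36;3 0 -0.5 0 0 0 -0.36;3 0 -0.5 0 0 0 -0.36")

```text
time_s: 6.52
eef_pos: [0.5341, -0.0035, 0.2072]
eef_rot: [[0.994, 0.113, -0.01], [0.113, -0.994, -0.001], [-0.01, -0.0, -1.0]]
ft_force: [-17.1, -7.7, 10.9]
gripper_width: 0.0597
gripper_force: 8.7
```

```bash
python3 -c "
from h import *
p=eyes.capture('wrist');q=plate(p);print(q[0],q[2],toboard(q[0])*1000)
goal(-37.5,41,42)"
```

```text
[0.58914484 0.00794683] 6.378995418548584 [17.21527452 46.91193472]
delta [ 1.2  0.7 -0.8] [-0.0001  0.0102  0.001 ] cur board [-38.8  41.7] tip 41.2 F [-17.3  -6.8  10.9] t 6.58
```

Emit:
move_arm(deltas="-8 0 0 0 0 0 -0.36;-20 0 0 0 0 0 -0.36;-20 0 -20 0 0 0 -0.36;-20 0 -50 0 0 0 -0.36;-20 0 -50 0 0 0 -0.36")

```text
time_s: 7.2
eef_pos: [0.5178, -0.0052, 0.2605]
eef_rot: [[0.994, 0.113, 0.005], [0.113, -0.994, -0.001], [0.005, 0.002, -1.0]]
ft_force: [0.1, 0.7, -0.1]
gripper_width: 0.0596
gripper_force: 0.0
```

```bash
python3 -c "
from h import *
print(state()['joints']);goal(19,140,90,1.5708);goal(19,140,90,-1.5708)
p=eyes.capture('wrist');q=plate(p);print(q[0],q[2],toboard(q[0])*1000)"
```

```text
[-2.39718783e-01  2.35969009e-01  1.86395334e+00  3.15527947e-04
  1.03631418e+00  1.21785119e+00]
delta [ 74.2 -98.1   4.7] [ 0.0053 -0.0028 -1.5701] cur board [-55.2  41.8] tip 94.5 F [ 0.1  0.7 -0.1] t 7.2
delta [ 74.2 -98.1   4.7] [-0.0028 -0.0053  1.5715] cur board [-55.2  41.8] tip 94.5 F [ 0.1  0.7 -0.1] t 7.2
[0.58972559 0.00795708] 6.356016159057617 [17.79350862 46.85697746]
```

Emit:
move_arm(deltas="74 -98 5 0 0 -0.18 0.09;74 -98 5 0 0 -0.36 0.09;74 -98 5 0 0 -0.54 0.09;74 -98 5 0 0 -0.72 0.09;74 -98 5 0 0 -0.9 0.09;74 -98 5 0 0 -1.08 0.09;74 -98 5 0 0 -1.26 0.09;74 -98 5 0 0 -1.44 0.09;74 -98 5 0 0 -1.57 0.09;74 -98 5 0 0 -1.57 0.09")

```text
time_s: 8.5
eef_pos: [0.5788, 0.1006, 0.2518]
eef_rot: [[-0.111, 0.994, -0.002], [0.994, 0.111, 0.0], [0.0, -0.002, -1.0]]
ft_force: [-0.7, -0.3, -0.7]
gripper_width: 0.0401
gripper_force: 0.0
```

Emit:
move_arm(deltas="0 0 0 0 0 0 0.09;0 0 0 0 0 0 0.09")

```text
time_s: 8.75
eef_pos: [0.5793, 0.1005, 0.2529]
eef_rot: [[-0.11, 0.994, -0.0], [0.994, 0.11, 0.0], [0.0, -0.0, -1.0]]
ft_force: [-0.2, -0.1, 0.4]
gripper_width: 0.04
gripper_force: 0.0
```

```bash
python3 -c "
from h import *
goal(19,140,42,1.5708)
p=eyes.capture('top');q=plate(p);print(q,toboard(q[3])*1000)"
```

```text
delta [-0.   1.2 44.9] [-0.0004 -0.0001 -0.0018] cur board [ 17.8 140. ] tip 86.9 F [-0.2 -0.1  0.4] t 8.75
(array([0.59190521, 0.00090583]), (94.8674087524414, 107.60983276367188), 6.666408061981201, array([[ 0.5385461 ,  0.04884046],
       [ 0.5510384 , -0.05804181],
       [ 0.6452643 , -0.04702881],
       [ 0.632772  ,  0.05985346]], dtype=float32)) [[-28.47741552  93.22284317]
 [-28.05223325 -14.3861587 ]
 [ 66.81437959 -14.01135409]
 [ 66.3891969   93.59764408]]
```

Emit:
move_arm(deltas="0 1 25 0 0 0 0.09;0 1 45 0 0 0 0.09;0 1 45 0 0 0 0.09;0 1 45 0 0 0 0.09")

```text
time_s: 9.3
eef_pos: [0.5802, 0.1007, 0.2078]
eef_rot: [[-0.112, 0.994, -0.001], [0.994, 0.112, 0.0], [0.0, -0.001, -1.0]]
ft_force: [0.2, 0.7, 0.4]
gripper_width: 0.04
gripper_force: 0.0
```

Emit:
move_arm(deltas="-9 0 0 0 0 0 0.09;-16 0 0 0 0 0 0.09;-24 0 0 0 0 0 0.09;-32 0 0 0 0 0 0.09;-40 0 0 0 0 0 0.09;-49 0 0 0 0 0 0.09;-58 0 0 0 0 0 0.09;-66 0 0 0 0 0 0.09;-73 0 0 0 0 0 0.09;-80 0 0 0 0 0 0.09")

```text
time_s: 10.55
eef_pos: [0.5893, 0.0207, 0.2082]
eef_rot: [[-0.112, 0.994, -0.0], [0.994, 0.112, 0.0], [0.0, -0.0, -1.0]]
ft_force: [-0.3, 4.1, 1.1]
gripper_width: 0.0402
gripper_force: 2.6
```

```bash
python3 -c "
from h import *
goal(19,-41,42,1.5708)
p=eyes.capture('wrist');q=plate(p);print(q,toboard(q[3])*1000)
p=eyes.capture('top');q=plate(p);print(q,toboard(q[3])*1000)"
```

```text
delta [-100.6    0.2    0.2] [-0.0001 -0.0002 -0.0005] cur board [18.8 59.6] tip 42.2 F [-0.3  4.1  1.1] t 10.55
(array([ 0.59580359, -0.03598361]), (91.47261047363281, 24.63725471496582), 6.467566967010498, array([[ 0.54897076, -0.02889516],
       [ 0.5517459 , -0.05337561],
       [ 0.6426364 , -0.04307207],
       [ 0.6398613 , -0.01859161]], dtype=float32)) [[-26.83762104  14.80848944]
 [-26.82581282  -9.8287545 ]
 [ 64.64685471  -9.78482774]
 [ 64.63504649  14.8524162 ]]
(array([ 0.60058972, -0.08329526]), (96.87236785888672, 69.52820587158203), 1.5333260297775269, array([[ 0.5512407 , -0.04983968],
       [ 0.5531011 , -0.11934299],
       [ 0.64993876, -0.11675084],
       [ 0.6480783 , -0.04724753]], dtype=float32)) [[-26.93123117  -6.25846728]
 [-32.87826466 -75.53187341]
 [ 63.63905214 -83.81772304]
 [ 69.58608478 -14.54432432]]
```

```bash
python3 -c "
from h import *
p=eyes.capture('top')['color'][140:250,210:370];cv2.imwrite('pics/t3.png',cv2.resize(p,None,fx=5,fy=5,interpolation=2))"
```

```text
(no output)
```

View pics/t3.png

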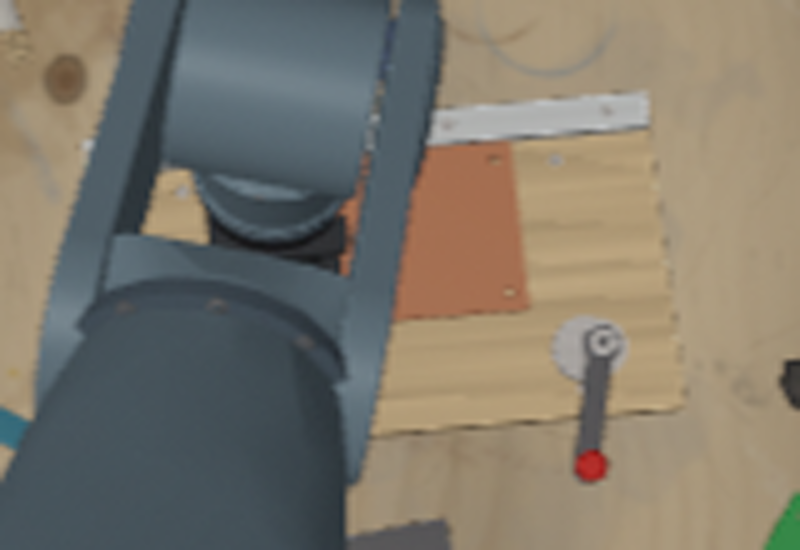

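The plate is square and along the fence, with its right end at crop x≈520. The cam is clear at (590,345), so I'll continue.

Emit:
move_arm(deltas="-8 0 0 0 0 0 0.09;-17 0 0 0 0 0 0.09;-26 0 0 0 0 0 0.09;-36 0 0 0 0 0 0.09;-46 0 0 0 0 0 0.09;-56 0 0 0 0 0 0.09;-66 0 0 0 0 0 0.09;-75 0 0 0 0 0 0.09;-82 0 0 0 0 0 0.09;-86 0 0 0 0 0 0.09")

```text
time_s: 11.95
eef_pos: [0.5989, -0.0644, 0.2082]
eef_rot: [[-0.112, 0.994, -0.0], [0.994, 0.112, 0.001], [0.001, -0.0, -1.0]]
ft_force: [-0.8, 4.9, 1.1]
gripper_width: 0.0404
gripper_force: 2.7
```

```bash
python3 -c "
from h import *
goal(19,-41,42,1.5708)
p=eyes.capture('top');cv2.imwrite('pics/t4.png',cv2.resize(p['color'][140:250,240:400],None,fx=5,fy=5,interpolation=2))
q=plate(p);print(toboard(q[3])*1000)
print(toboard(proj_plane(p,[[340+0.,165],[345,221]],.04)[:,:2])*1000)"
```

```text
delta [-14.9   0.2   0.2] [-0.0003 -0.0006 -0.0005] cur board [ 18.8 -26.1] tip 42.2 F [-0.8  4.9  1.1] t 11.95
[[ -27.95265715 -116.95277972]
 [ -28.28757122 -161.9171112 ]
 [  66.51736206 -162.62334137]
 [  66.85221857 -117.65898841]]
[[  70.33767994 -161.18783974]
 [ -88.83230124 -154.62153102]]
```

View pics/t4.png

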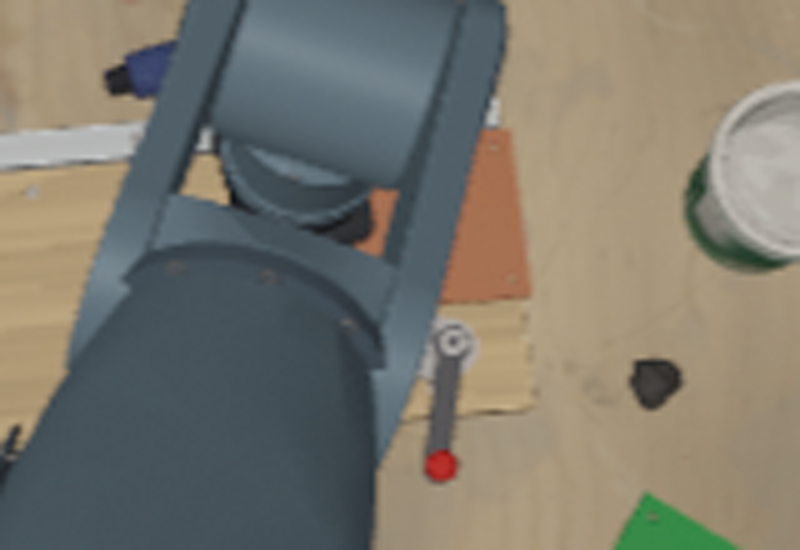

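The plate's right end is about level with the ledge (crop x≈520–531), parallel to the fence. It needs about 16 mm more.

Emit:
move_arm(deltas="-4 0 0 0 0 0 0.09;-8 0 0 0 0 0 0.09;-12 0 0 0 0 0 0.09;-15 0 0 0 0 0 0.09;-16 0 0 0 0 0 0.09;-16 0 0 0 0 0 0.09;-12 0 0 0 0 0 0.09;0 0 0 0 0 0 0.09;0 0 -40 0 0 0 0.09;0 0 -80 0 0 0 0.09")

```text
time_s: 13.25
eef_pos: [0.5986, -0.0637, 0.2885]
eef_rot: [[-0.112, 0.994, -0.001], [0.994, 0.112, -0.0], [0.0, -0.001, -1.0]]
ft_force: [0.4, 0.3, -0.3]
gripper_width: 0.0399
gripper_force: 0.0
```

```bash
python3 -c "
from h import *
goal(-80,-40,120,1.5708)
p=eyes.capture('top');q=plate(p);print(toboard(q[3])*1000)
print(state()['joints'])"
```

```text
delta [-14.7 -98.6   2.7] [-0.0015 -0.0001  0.0001] cur board [ 18.6 -25.3] tip 122.5 F [ 0.4  0.3 -0.3] t 13.25
[[ -25.86775241 -125.53228126]
 [ -30.35065309 -177.96212228]
 [  63.61482552 -185.99639353]
 [  68.09772453 -133.56656731]]
[-3.02510794e-01  3.57832242e-01  1.62258051e+00 -4.78141822e-04
  1.15317709e+00 -4.15050546e-01]
```

```bash
python3 -c "
from h import *
goal(-123,-155,120,1.5708)"
```

```text
delta [-128.9 -143.7    8.5] [0.0071 0.0036 0.0003] cur board [ 20.6 -26. ] tip 129.0 F [2.7 0.1 3.8] t 13.3
```

Emit:
move_arm(deltas="-43 -48 0 0 0 0 1;-86 -96 0 0 0 0 1;-129 -144 3 0 0 0 1;-129 -144 3 0 0 0 1;-129 -144 3 0 0 0 1;-129 -144 3 0 0 0 1")

```text
time_s: 14.05
eef_pos: [0.4711, -0.2076, 0.2853]
eef_rot: [[-0.113, 0.994, 0.001], [0.994, 0.113, -0.0], [-0.0, 0.001, -1.0]]
ft_force: [0.2, 0.6, 0.8]
gripper_width: 0.0006
gripper_force: 0.0
```

```bash
python3 -c "
from h import *
goal(-123,-155,64,1.5708)
p=eyes.capture('top');q=plate(p);print(toboard(q[3])*1000)
r=eyes.tip_of('cam_knob',p)[0];print(r['conf'],r['point'],toboard(r['point'][:2])*1000)
cv2.imwrite('pics/t5.png',cv2.resize(p['color'][140:250,240:400],None,fx=5,fy=5,interpolation=2))
print(state()['joints'])"
```

```text
delta [-1.   1.2 55.3] [0.0005 0.0002 0.0012] cur board [-124.3 -154. ] tip 119.3 F [0.2 0.6 0.8] t 14.05
[[ -28.37282508  -51.38054455]
 [ -28.17583968 -178.50624709]
 [  66.933881   -178.35891978]
 [  66.73695566  -51.23321652]]
0.58 [0.4647, -0.155, 0.0719] [-124.72096961 -101.04850191]
[-6.45865363e-01  1.92306506e-01  1.85709536e+00  1.04317150e-04
  1.09204882e+00 -7.60033965e-01]
```

View pics/t5.png

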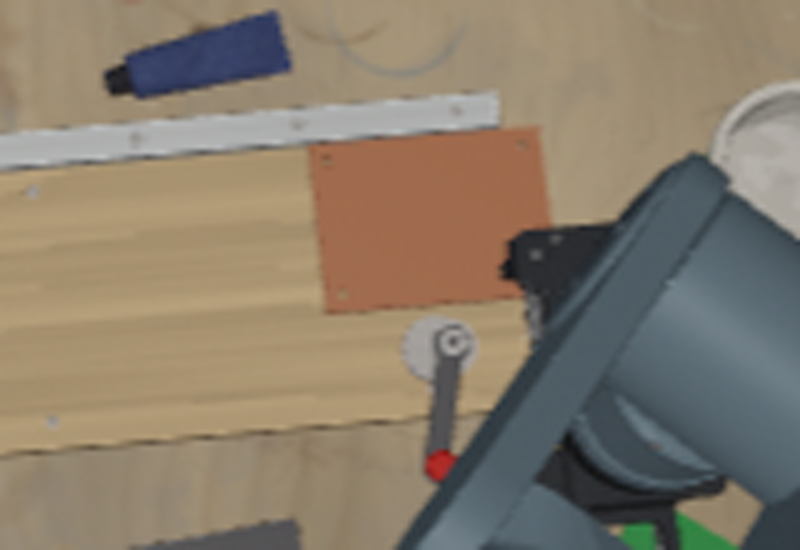

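The plate is placed: x is about −28.3 to 66.8 mm, its right end is at y≈−179 mm, it is square, and the lever is still open (knob at crop 440,465). I'll lower beside the knob.

Emit:
move_arm(deltas="-1 1 30 0 0 0 1;-1 1 55 0 0 0 1;-1 1 55 0 0 0 1;-1 1 55 0 0 0 1")

```text
time_s: 14.65
eef_pos: [0.472, -0.2092, 0.2309]
eef_rot: [[-0.113, 0.994, 0.001], [0.994, 0.113, -0.0], [-0.001, 0.001, -1.0]]
ft_force: [0.5, 0.4, -0.3]
gripper_width: 0.0005
gripper_force: 0.0
```

```bash
cat > arc.py <<'E'
from h import *
import sys
from scipy.spatial.transform import Rotation as Q
s=state();R=np.array(s['eef_rot']);p=np.array(s['eef_pos'])
off=float(sys.argv[1])
for th in map(float,sys.argv[2:]):
    r=np.array([-np.cos(th),np.sin(th)]);t=np.array([np.sin(th),np.cos(th)])
    b=np.array([-53,-115])+70*r-off*t
    T=np.r_[O+Rb@b/1000,.166+.064];a=YAW+np.pi/2-th;c,k=np.cos(a),np.sin(a)
    G=np.array([[c,k,0],[k,-c,0],[0,0,-1]])
    print(th,np.round(R.T@(T-p)*1000,1),np.round(Q.from_matrix(R.T@G).as_rotvec(),3))
E
python3 arc.py 17 0 .1 .2 .3 .4 .5 .6 .7 .8 .9; python3 -c "
from h import *
goal(-123,-155,64,1.5708)"
```

```text
0.0 [23.8  0.5  0.9] [0.001 0.001 0.001]
0.1 [30.8 -0.8  0.9] [0.001 0.001 0.101]
0.2 [38.  -1.4  0.9] [0.001 0.001 0.201]
0.3 [45.2 -1.4  0.9] [0.001 0.    0.301]
0.4 [52.4 -0.5  0.9] [0.001 0.    0.401]
0.5 [59.4  1.   0.9] [0.001 0.    0.501]
0.6 [66.2  3.2  0.9] [0.001 0.    0.601]
0.7 [72.8  6.1  0.9] [0.001 0.    0.701]
0.8 [79.1  9.6  0.9] [0.001 0.    0.801]
0.9 [85.  13.7  0.9] [0.001 0.    0.901]
delta [0.8 0.5 0.9] [0.0006 0.0006 0.0006] cur board [-123.5 -155.7] tip 64.9 F [ 0.5  0.4 -0.3] t 14.65
```

Emit:
move_arm(deltas="12 0 1 0 0 0 1;24 0.5 1 0 0 0 1;31 -1 1 0 0 0.1 1;38 -1.5 1 0 0 0.2 1;45 -1.5 1 0 0 0.3 1;52.5 -0.5 1 0 0 0.4 1;59.5 1 1 0 0 0.5 1;66 3 1 0 0 0.6 1;73 6 1 0 0 0.7 1;79 9.5 1 0 0 0.8 1")

```text
time_s: 15.9
eef_pos: [0.4721, -0.1292, 0.2299]
eef_rot: [[0.637, 0.771, 0.001], [0.771, -0.637, -0.001], [-0.0, 0.001, -1.0]]
ft_force: [0.4, -1.0, 0.6]
gripper_width: 0.0002
gripper_force: 0.6
```

```bash
python3 arc.py 17 .8 .9 1 1.1 1.2 1.3 1.4 1.5 1.571; python3 arc.py 14 1.571;python3 -c "
from h import *
p=eyes.capture('wrist');cv2.imwrite('pics/w6.png',p['color'])
for q in eyes.tip_of('cam_knob',p): print(q['conf'],toboard(q['point'][:2])*1000,q['point'][2])"
```

```text
0.8 [ 0.1  0.7 -0.1] [ 0.001  0.    -0.003]
0.9 [ 7.2 -0.7 -0.1] [0.001 0.    0.097]
1.0 [14.3 -1.4 -0.1] [ 0.001 -0.     0.197]
1.1 [21.5 -1.3 -0.1] [ 0.001 -0.     0.297]
1.2 [28.7 -0.5 -0.1] [ 0.001 -0.     0.397]
1.3 [35.7  1.  -0.1] [ 0.001 -0.     0.497]
1.4 [42.6  3.2 -0.1] [ 0.001 -0.     0.597]
1.5 [49.2  6.  -0.1] [ 0.001 -0.     0.697]
1.571 [53.7  8.4 -0.1] [ 0.001 -0.     0.768]
1.571 [55.9 10.5 -0.1] [ 0.001 -0.     0.768]
0.95 [-103.15418288  -63.32949199] 0.0746
```

View pics/w6.png

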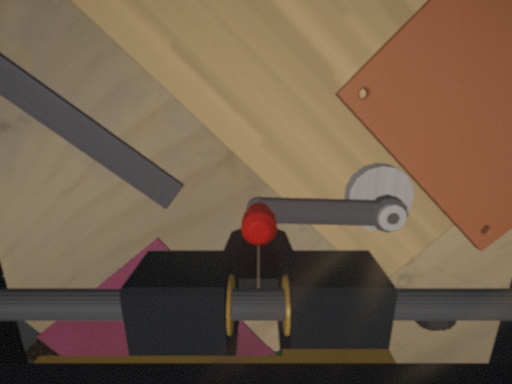

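The knob at (258,225) is centred on the closed fingers, with the lever at about 0.8 rad and the plate still clear. I'll continue the arc.

Emit:
move_arm(deltas="7 -0.5 0 0 0 0.1 1;14.5 -1.5 0 0 0 0.2 1;21.5 -1.5 0 0 0 0.3 1;28.5 -0.5 0 0 0 0.4 1;35.5 1 0 0 0 0.5 1;42.5 3 0 0 0 0.6 1;49 6 0 0 0 0.7 1;52 7.5 0 0 0 0.74 1;53.5 8.5 0 0 0 0.77 1;54.5 9.5 0 0 0 0.77 1")

```text
time_s: 17.25
eef_pos: [0.5123, -0.0939, 0.2292]
eef_rot: [[0.993, 0.116, -0.006], [0.116, -0.993, -0.001], [-0.006, -0.0, -1.0]]
ft_force: [-13.8, -5.5, 9.7]
gripper_width: 0.0003
gripper_force: 7.1
```

```bash
python3 arc.py 17 1.571; python3 -c "
from h import *
print(state()['ft_force'])
p=eyes.capture('wrist')
for q in eyes.tip_of('cam_knob',p): print(q['conf'],toboard(q['point'][:2])*1000,q['point'][2])"
```

```text
1.571 [ 0.6 -0.7 -0.9] [-0.     0.006  0.004]
[-13.79620477  -5.45231569   9.74415998]
```

Emit:
move_arm(deltas="1.5 0 0 0 0 0 1;3 0 0 0 0 0 1;3 0 0 0 0 0 1;3 0 0 0 0 0 1")

```text
time_s: 17.85
eef_pos: [0.5135, -0.0939, 0.2291]
eef_rot: [[0.993, 0.116, -0.012], [0.116, -0.993, -0.0], [-0.012, -0.001, -1.0]]
ft_force: [-22.9, -6.6, 16.8]
gripper_width: 0.0005
gripper_force: 11.7
```

Emit:
move_arm(deltas="-10 0 0 0 0 0 1;-25 0 0 0 0 0 1;-25 0 -30 0 0 0 1;-40 0 -80 0 0 0 1;-80 0 -120 0 0 0 1;-130 0 -150 0 0 0 1;-130 100 -150 0 0 0 1;-130 150 -150 0 0 0 1;-130 200 -150 0 0 0 1;-130 200 -150 0 0 0 1")

```text
time_s: 19.1
eef_pos: [0.4096, -0.3097, 0.3791]
eef_rot: [[0.994, 0.11, 0.0], [0.11, -0.994, -0.001], [0.0, 0.001, -1.0]]
ft_force: [-1.9, 0.1, -0.6]
gripper_width: 0.0007
gripper_force: 0.0
```

```bash
python3 -c "
from h import *
p=eyes.capture('top');q=plate(p);print(q[1],toboard(q[3])*1000)
for r in eyes.tip_of('cam_knob',p): b=toboard(r['point'][:2])*1000;print(r['conf'],b,np.arctan2(b[1]+115,-(b[0]+53)))
cv2.imwrite('pics/t7.png',cv2.resize(p['color'][140:250,240:400],None,fx=5,fy=5,interpolation=2))"
```

```text
(95.08707427978516, 127.96786499023438) [[ -27.77526707  -50.6200469 ]
 [ -27.41625713 -178.58741183]
 [  67.67047087 -178.32068701]
 [  67.31146094  -50.35332208]]
0.8 [-55.32298569 -48.80273818] 1.5357188508479123
```

View pics/t7.png

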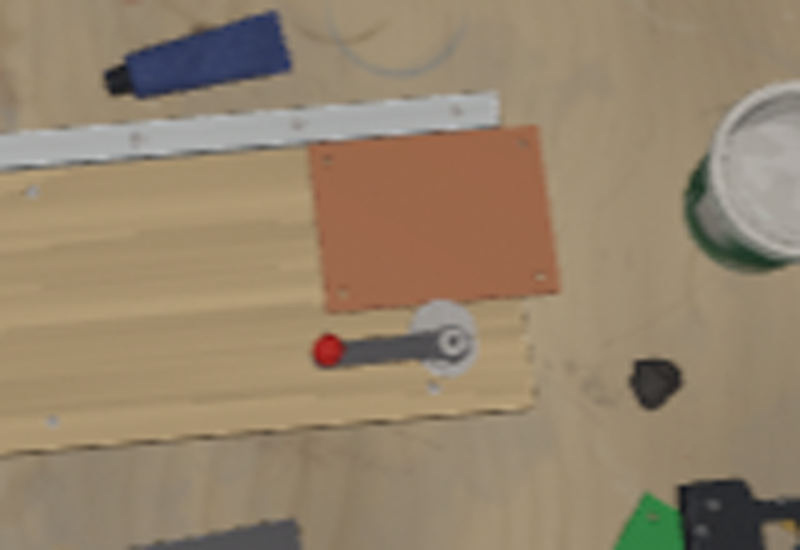

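The lever is home and parallel to the fence (knob at 328,350). The cam presses on the plate, which is square against the fence with about 19 mm overhang, and the robot is clear. I'll hand it in.

```bash
python3 -c "
from cell import close_job
print(close_job())"
```

```text
the job is handed in; nothing more can be done
None
```

The job is handed in (no verdict came back): by the last top view the copper plate is square against the fence, sticking out about 19 mm past the ledge, with the cam lever home and the robot clear.

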